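# Pack the gap with spacer plates and hold the clamp shut

## Task

Fill the gap of the clamping fixture with spacer plates from the rack, standing tab up side by side on the channel floor, until the gap that is left is small enough for the short-stroke jaw to close on them. Then push the jaw's paddle until the jaw nips the stack firmly against the stop, and finish still holding it pushed, because the spring opens it when let go. Leave the plates you do not need standing in the rack, and do not disturb the things lying around.

Things in the scene. Friction and masses are not known exactly. Their poses are not given: they have to be found in the camera images.
- clamp: Fixed clamping fixture: dark steel base 210 x 76 x 10 mm (x = -117 to +93 mm) with a channel along its own x. Origin: underside of the base on the channel's centre line; x points from jaw to stop, y across, z up. Channel floor at z = 10 mm, between two aluminium rails 49 mm apart, tops at z = 20 mm.
- jaw: Bare steel sliding jaw in the channel, 42 mm wide, 25 mm long, top 45 mm above the bench. Origin: middle of its clamping face at channel-floor level, axes as the clamp's. Sprung open at x = -30 mm of the clamp; it slides at most 26 mm along +x. The spring needs 3 N to start, 6 N at full stroke, and opens the jaw when let go.
- paddle (a point): Middle of the back face of the black upright paddle that moves the jaw (73 mm behind the jaw's face, 53 mm above the bench): push here along the clamp's +x. The paddle is 40 mm wide, 8 mm thick; its top is 80 mm above the bench.
- stop: Grey fixed stop block at the other end of the channel, 44 mm wide, 34 mm high, 22 mm long, bolted at a different place each time. Origin: middle of its face towards the jaw, at channel-floor level; axes as the clamp's. The gap from open jaw to stop is 44 to 76 mm: two or three plates.
- rack: Grey fixed rack 132 x 66 mm, 33 mm high, with four pockets in a row along its own x, at x = -48, -16, +16 and +48 mm (each about 21 mm along x, 50 mm along y, floor at z = 8 mm). Origin: centre of its underside.
- plate_0: Aluminium spacer plate standing upright in the rack at x = -48 mm, all four alike: body 18 mm thick (own x), 44 mm wide (own y), 42 mm high, foot edges chamfered by 2.5 mm; on it a tab 8 mm thick, 28 mm wide (y), from z = 41 to 76 mm. Origin: centre of its underside, z up along the tab. 0.11 kg. Take it by the tab's two narrow edges (grip along y).
- plate_1: Aluminium spacer plate standing upright in the rack at x = -16 mm, all four alike: body 18 mm thick (own x), 44 mm wide (own y), 42 mm high, foot edges chamfered by 2.5 mm; on it a tab 8 mm thick, 28 mm wide (y), from z = 41 to 76 mm. Origin: centre of its underside, z up along the tab. 0.11 kg. Take it by the tab's two narrow edges (grip along y).
- plate_2: Aluminium spacer plate standing upright in the rack at x = 16 mm, all four alike: body 18 mm thick (own x), 44 mm wide (own y), 42 mm high, foot edges chamfered by 2.5 mm; on it a tab 8 mm thick, 28 mm wide (y), from z = 41 to 76 mm. Origin: centre of its underside, z up along the tab. 0.11 kg. Take it by the tab's two narrow edges (grip along y).
- plate_3: Aluminium spacer plate standing upright in the rack at x = 48 mm, all four alike: body 18 mm thick (own x), 44 mm wide (own y), 42 mm high, foot edges chamfered by 2.5 mm; on it a tab 8 mm thick, 28 mm wide (y), from z = 41 to 76 mm. Origin: centre of its underside, z up along the tab. 0.11 kg. Take it by the tab's two narrow edges (grip along y).
- tally_counter: White round tally counter, 46 mm across, 26 mm high; bystander, to be left alone. Origin: centre of its underside.
- red_case: Small red case, 41 x 67 x 22 mm; bystander, to be left alone. Origin: centre of its underside.
- green_tape: Roll of green tape lying flat, 69 mm across, 24 mm high; bystander, to be left alone. Origin: centre of its underside.
Mind the look-alikes: they are no part of the job. Leave any black or blue look-alike of the plate_2 alone.

How it is judged:
By the outcome, as a careful person would: the job done as asked, in the order asked, and still so for the second after the job is handed in, while the arm keeps its last pose, push and grip.
It also fails if it takes over 72 s, if anything falls off the work surface, if the arm or the gripper's body presses on something with over 40 N, if the wrist force passes 120 N, or if a joint passes its speed limit or range.

## Robot

A 6-joint arm with a two-finger parallel gripper is mounted at the origin on the work surface; the furniture and walls round the work are solid. World frame = base frame: x ahead of the robot, y to its left, z up, the work surface at z = 0. Lengths are in mm, angles in degrees, forces in N, time in s.
With the tool pointing down it reaches from about 350 to 975 mm from the base axis. Payload 17.4 kg.
Tool frame: the origin (TCP) lies midway between the tips of the shut fingers; the grasp point (between the pads) lies 19 mm behind it; z points along the fingers, y is the line along which they close (so a half turn about z gives the same grasp; the last joint's range is limited). The gripper opens to 85 mm and grips with 20 to 120 N. Pads are 22 mm wide; open, the fingers measure 114 mm over their backs; the gripper's body (76 mm by 85 mm) begins 54 mm behind the grasp point. The pads swing forward as they close: fully open they stand 13 mm farther back than shut.
Start: joints at [73.522, 6.646, 82.598, -0, 90.757, -2.166], TCP at [166.875, 654.053, 231.303] pointing down, gripper open.
Joint ranges: [-162.19, 162.19], [-47.58, 125.68], [4.15, 143.07], [-65.23, 245.23], [0.69, 171.88], [-170.13, 170.13]. Speed limits (degrees/s): [108.29, 108.29, 127.2, 180, 180, 180].

## Interface

Orientations are given as [roll, pitch, yaw] about the fixed x, y, z axes, in that order (R = Rz(yaw) Ry(pitch) Rx(roll)).
In Python, from station import env gives the robot as it stands. Calls block until the motion is done:
- env.move_ptp(position, orientation): joint-space move of the TCP to a pose.
- env.move_linear(position, rot=None, v=150, until_force=None): straight line of the TCP; rot=None keeps the orientation; v is the mean speed in mm/s. With until_force (N) it stops when the force on the tool has changed by that much, and returns True; else False.
- env.set_joints(angles): joint-space move.
- env.open_gripper() and env.gripper_close(grip_force=None): open the fingers fully, or close them until they stop; grip_force is the grip in N (None keeps the last).
- env.wait(seconds).
- env.solve_ik(position, orientation): joint angles nearest the present ones, or None.
- env.read_state(): the state.
- env.grab_frame(name): name is "side" or "top" or "wrist"; returns a dict with "pixels" (480x640x3 uint8, blue, green, red), "camera_matrix" (3x3 intrinsics, pixels), "camera_from_world" (4x4, takes a point from world to camera coordinates). Camera axes: x right, y up, looking along -z (the intrinsics and any distortion apply to the point x, -y, -z); pixel columns grow to the right and rows downward; lengths in mm; the calibration is good to about 2 mm. The wrist camera is an equidistant fisheye: a pixel r from the principal point sees the ray r / f radians off the axis. A picture is of the moment at which its call begins. There is no depth.
A pose or a line that the arm cannot do raises env.Unreachable and nothing moves.
- env.finish_job(): hands the job in; it is judged then, once.
The state is a dict: "t": time; "qpos": joint angles; "joint_velocities": joint speeds; "joint_efforts": joint torques, N m; "tcp_pos": TCP position; "ee_rot": TCP orientation; "ft_force": force on the tool from outside, world axes, zero at the start; "torque": the same for the moment, N m; "finger_gap": finger opening in mm; "finger_force": force on a finger pad.
Only numpy, scipy, OpenCV 4.12 (cv2) and the standard library are available. Lean on these libraries where they do the work, as an engineer would, in place of code of your own. Each camera call takes 0.05 s, during which the arm holds its last target. There are 200 camera calls.

## Working session

There is one attempt and no reset: what is moved stays moved. The work goes in short steps, each a Python script; the robot and the scene stay as the last script left them, time stands still between calls to the robot, and variables do not carry over. Pictures are saved under pics/ and viewed, at most 10 in all, crops included, and the job is handed in when it is done.

```bash
ls; mkdir -p pics
python3 - <<'E'
from station import env
import cv2,numpy as np
for n in ["top","side","wrist"]:
    f=env.grab_frame(n); cv2.imwrite(f"pics/{n}0.png",f["pixels"]); print(n,f["camera_matrix"].tolist(),np.round(f["camera_from_world"],4).tolist())
s=env.read_state();print(s)
E
```

```text
pics
top [[513.5915008780661, 0.0, 312.63887978354256], [0.0, 513.5915008780661, 240.3311595964999], [0.0, 0.0, 1.0]] [[-0.0083, -0.9999, 0.0082, -298.0392], [0.9938, -0.0073, 0.1113, -547.8605], [-0.1112, 0.0091, 0.9938, -861.266], [0.0, 0.0, 0.0, 1.0]]
side [[467.95752884453225, 0.0, 323.2885818968148], [0.0, 467.95752884453225, 234.65887448789408], [0.0, 0.0, 1.0]] [[-0.8803, -0.4745, -0.0016, 314.4005], [0.2909, -0.5422, 0.7883, -355.714], [-0.3749, 0.6934, 0.6153, -469.8942], [0.0, 0.0, 0.0, 1.0]]
wrist [[371.64829954431775, 0.0, 310.0517029317244], [0.0, 371.64829954431775, 233.04438425622808], [0.0, 0.0, 1.0]] [[0.2464, 0.9692, -0.0006, -675.5569], [-0.9185, 0.2334, -0.3191, 41.7329], [-0.3092, 0.0792, 0.9477, -381.1427], [0.0, 0.0, 0.0, 1.0]]
{'t': 0.15, 'qpos': array([ 7.35232994e+01,  6.66669461e+00,  8.26283838e+01,  8.30563764e-04,
        9.07581246e+01, -2.16607254e+00]), 'joint_velocities': array([-0.02454737, -0.18431344, -0.18711428, -0.03683779,  0.02179801,
       -0.0721656 ]), 'joint_efforts': array([-1.30403958e-03, -7.32514858e+01, -6.32842040e+01, -1.06974639e-04,
        5.03205680e-03, -4.76277364e-05]), 'tcp_pos': array([166.80695766, 653.89504699, 230.72941634]), 'ee_rot': array([-1.79946866e+02, -2.84077272e-03,  1.65689381e+02]), 'ft_force': array([ 0.41789794, -0.60355558,  0.46023547]), 'torque': array([ 0.04384074, -0.0278102 ,  0.03825958]), 'finger_force': 0.0, 'finger_gap': 85.10793287822086}
```

View pics/top0.png

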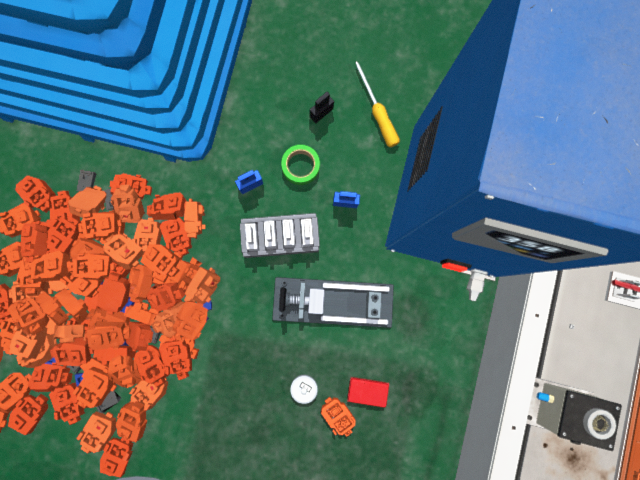

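View pics/side0.png

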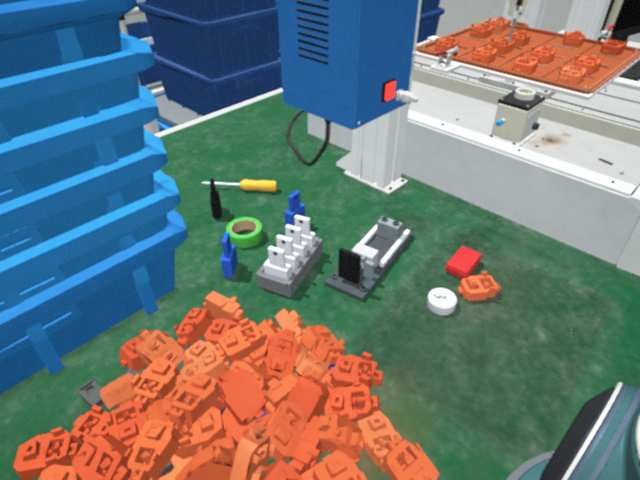

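Top view: rack with four tabs about (280,235), clamp about (333,302) with paddle at (282,302), white jaw (316,302), stop (375,303). The clamp's +x points image right. The blue cabinet edge is at (390,250), the blue/black look-alikes are at (250,182), (346,200) and (321,107). Side view agrees. Next, a coarse estimate and a close look with the wrist camera.

```bash
cat > h.py <<'E'
from station import env
import cv2,numpy as np
def ray(f,u,v,fish=False):
    K=f["camera_matrix"];T=f["camera_from_world"];R=T[:3,:3];c=-R.T@T[:3,3]
    x=(u-K[0,2])/K[0,0];y=(v-K[1,2])/K[1,1]
    if fish:
        r=np.hypot(x,y);k=np.sin(r)/r if r>1e-9 else 1;d=np.array([x*k,-y*k,-np.cos(r)])
    else:d=np.array([x,-y,-1.])
    return c,R.T@d
def onz(f,u,v,z,fish=False):
    c,d=ray(f,u,v,fish);return (c+d*(z-c[2])/d[2])[:2]
def proj(f,p,fish=False):
    K=f["camera_matrix"];T=f["camera_from_world"];q=T[:3,:3]@np.asarray(p,float)+T[:3,3];x,y,z=q[0],-q[1],-q[2]
    if fish:
        r=np.hypot(x,y);t=np.arctan2(r,z);k=t/r if r>1e-9 else 0;return K[:2,:2]@[x*k,y*k]+K[:2,2]
    return K[:2,:2]@[x/z,y/z]+K[:2,2]
E
python3 - <<'E'
from h import *
f=env.grab_frame("top")
T=f["camera_from_world"];print("cam",-T[:3,:3].T@T[:3,3])
for n,u,v,z in [("paddle",282,302,80),("stop",375,303,44),("jaw",316,302,45),("rackL",242,237,33),("rackR",318,233,33),("t0",252,235,76),("t3",307,232,76),("base TL",275,280,10),("BL",274,322,10),("TR",393,281,10),("BR",392,326,10),("cab corner",390,250,300)]: print(n,onz(f,u,v,z).round(1))
s=env.grab_frame("side");
for u,v in [(283,100),(355,125),(415,60)]:
  for z in (200,300,400): print(z,onz(s,u,v,z).round())
E
```

```text
cam [ 446.16344415 -294.21598267  919.31104286]
paddle [ 439.8 -251.3]
stop [ 436.6 -406.9]
jaw [ 439.1 -307. ]
rackL [ 552.1 -179.7]
rackR [ 558.1 -311.7]
t0 [ 550.2 -201.8]
t3 [ 554.5 -292.7]
base TL [ 478.  -235.5]
BL [ 404.7 -233.7]
TR [ 474.6 -444. ]
BR [ 396.  -440.2]
cab corner [ 503.  -393.6]
200 [ 713. -488.]
300 [ 576. -280.]
400 [438. -72.]
200 [ 533. -450.]
300 [ 444. -252.]
400 [355. -54.]
200 [ 562. -856.]
300 [ 465. -549.]
400 [ 369. -241.]
```

View pics/wrist0.png

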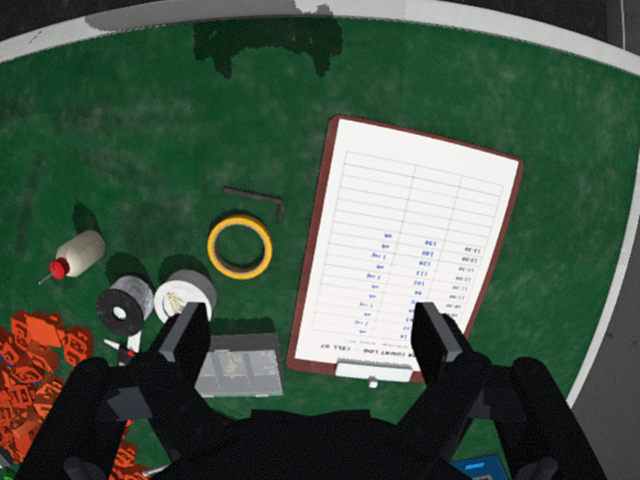

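Run:
```python
from h import *
f=env.grab_frame("top")
for u,v in [(0,115),(205,157),(170,158),(250,0)]:
  print(u,v,[onz(f,u,v,z).round().tolist() for z in (0,200,400)])
s=env.grab_frame("side")
for u,v in [(180,270),(175,170),(120,0)]: print(u,v,[onz(s,u,v,z).round().tolist() for z in (0,200,400,500)])
for p in [(380,80,300),(400,-100,300),(440,-290,300),(440,-290,330)]: print(p,env.solve_ik(p,[180,0,90]))
w=env.grab_frame("wrist");T=w["camera_from_world"];print(-T[:3,:3].T@T[:3,3])
```

```text
0 115 [[786.0, 271.0], [712.0, 148.0], [638.0, 25.0]]
205 157 [[704.0, -107.0], [648.0, -148.0], [592.0, -188.0]]
170 158 [[703.0, -43.0], [647.0, -98.0], [591.0, -152.0]]
250 0 [[1009.0, -187.0], [887.0, -211.0], [764.0, -234.0]]
180 270 [[730.0, -147.0], [546.0, 4.0], [361.0, 154.0], [269.0, 229.0]]
175 170 [[986.0, -414.0], [712.0, -170.0], [437.0, 74.0], [300.0, 197.0]]
120 0 [[2551.0, -1691.0], [1728.0, -999.0], [904.0, -306.0], [492.0, 40.0]]
(380, 80, 300) [ 8.12357335e+00 -3.08160582e+01  1.08084786e+02 -2.54444375e-14
  1.02731272e+02  8.12357335e+00]
(400, -100, 300) [-17.58205464 -27.53492182 105.98272552   0.         101.5521963
 -17.58205464]
(440, -290, 300) [-36.1621179  -12.46901573  94.69598815   0.          97.77302758
 -36.1621179 ]
(440, -290, 330) [-36.1621179  -12.35858315  91.85411064   0.         100.50447251
 -36.1621179 ]
[ 86.98830895 675.20492514 374.60152418]
```

Wrist view: clipboard, tapes and bottle lie flat beneath the start pose; the sweep inside the bins is clear. I'll retract, swing over and photograph from close by.

Run:
```python
from h import *
import pickle
env.move_linear([115,430,320],v=250)
q=env.solve_ik([400,-130,300],[180,0,90]);env.set_joints(q)
env.move_ptp([490,-270,300],[180,0,90]);env.wait(.2);a=env.grab_frame("wrist")
env.move_ptp([470,-250,300],[180,0,-90]);env.wait(.2);b=env.grab_frame("wrist")
t=env.grab_frame("top");pickle.dump((a,b,t),open("v1.pkl","wb"))
cv2.imwrite("pics/w1.png",a["pixels"]);cv2.imwrite("pics/w2.png",b["pixels"])
s=env.read_state();print(s["t"],s["tcp_pos"],s["qpos"])
```

```text
7.75 [ 470.00680289 -249.99856154  299.96623233] [-3.07548113e+01 -1.17806416e+01  9.41169490e+01  1.10047727e-03
  9.76662100e+01  1.49237380e+02]
```

View pics/w1.png

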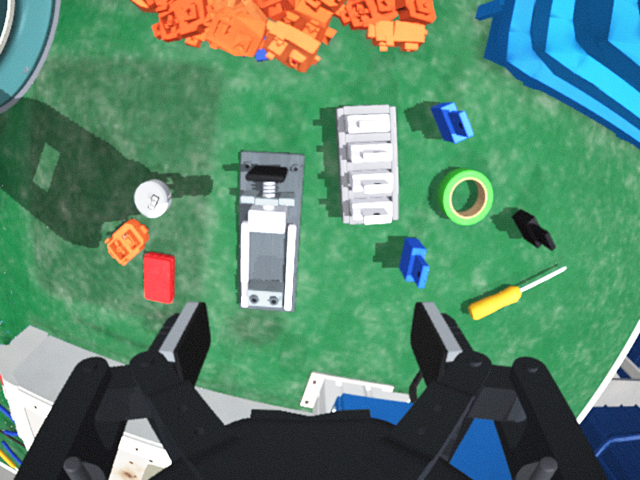

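View pics/w2.png

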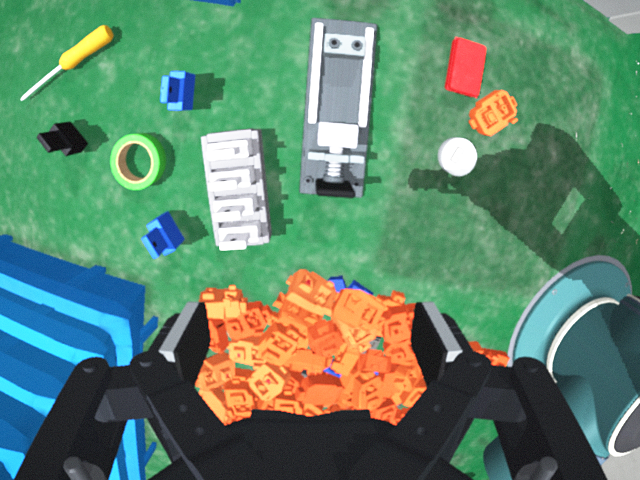

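Both wrist views show the clamp, rack and bystanders unobstructed (w1: clamp x 238–304, y 152–310; rack x 337–398, y 106–223; stop with two bolts near (264,298)). I'll enlarge w1.

Run:
```python
from h import *
import pickle
a,b,t=pickle.load(open("v1.pkl","rb"))
p=a["pixels"]
def c(x0,y0,w,h): return cv2.rotate(cv2.resize(p[y0:y0+h,x0:x0+w],None,fx=4,fy=4,interpolation=cv2.INTER_CUBIC),cv2.ROTATE_90_COUNTERCLOCKWISE)
A=c(235,140,75,185);B=c(333,95,70,185)
cv2.imwrite("pics/c1.png",np.vstack([A,B]));print(A.shape,B.shape)
```

```text
(300, 740, 3) (280, 740, 3)
```

View pics/c1.png

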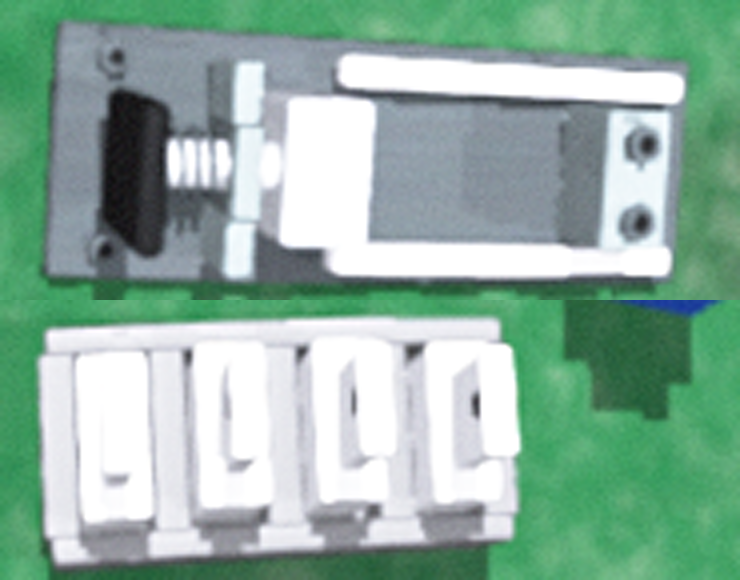

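The enlargement gives clear corners: base, jaw top (288–375), stop top near edge x≈603, plate body tops. Converting to world.

Run:
```python
from h import *
import pickle
a,b,t=pickle.load(open("v1.pkl","rb"))
A=lambda X,Y,z:onz(a,235+(300-Y)/4-.4,140+X/4-.4,z,True)
B=lambda X,Y,z:onz(a,333+(580-Y)/4-.4,95+X/4-.4,z,True)
base=np.array([A(*p,10) for p in[(62,22),(687,62),(672,280),(45,275)]]);print("base",base.round(1).tolist())
m=base.mean(0);ex=(base[1]+base[2]-base[0]-base[3]);L=np.linalg.norm(ex)/2;ex/=np.linalg.norm(ex);ey=np.array([-ex[1],ex[0]])
o=m+12*ex;print("len",L,"wid",np.linalg.norm(base[0]-base[3]),np.linalg.norm(base[1]-base[2]),"origin",o,"yaw",np.degrees(np.arctan2(ex[1],ex[0])))
loc=lambda p:np.round([(p-o)@ex,(p-o)@ey],1).tolist()
for n,P,z in [("jaw",[(288,97),(375,100),(367,247),(280,243)],45),("stoptop",[(608,107),(598,247),(667,113),(660,245)],44),("stopfoot",[(562,107),(560,240)],10),("rails",[(340,55),(685,75),(683,103),(342,85),(330,245),(670,250),(668,275),(328,273)],20),("paddle",[(110,92),(165,102),(160,255),(103,240)],80)]: print(n,[loc(A(*p,z)) for p in P])
for n,P,z in [("p0",[(80,352),(150,350),(155,520),(85,522)],50),("p1",[(195,343),(268,343),(270,508),(200,510)],50),("p2",[(312,338),(388,500),(320,502)],50),("p3",[(425,345),(435,503),(503,500)],50),("tab3",[(490,345),(512,345),(518,455),(483,455)],84),("tab2",[(367,342),(390,345),(395,455),(362,458)],84),("rim",[(46,330),(500,320),(515,540),(52,565)],33)]:
  Q=np.array([B(*p,z) for p in P]);print(n,Q.round(1).tolist(),Q.mean(0).round(1))
# projections check in top image of fitted clamp
def W(x,y,z): return np.r_[o+ex*x+ey*y,z]
```

```text
base [[483.0, -236.4], [468.8, -443.9], [394.5, -439.4], [408.4, -230.4]]
len 208.77872742899038 wid 74.79628706997043 74.3587760898991 origin [ 437.86866485 -349.4851815 ] yaw -93.85353948402447
jaw [[-55.6, 20.9], [-30.0, 21.3], [-29.5, -20.9], [-55.3, -20.2]]
stoptop [[45.0, 22.4], [45.1, -20.5], [65.9, 21.3], [66.9, -19.9]]
stopfoot [[46.1, 20.2], [48.8, -23.4]]
rails [[-33.4, 33.0], [85.7, 32.9], [85.7, 23.7], [-32.2, 24.1], [-32.7, -24.3], [84.9, -25.2], [85.0, -33.7], [-32.8, -32.9]]
paddle [[-111.0, 21.4], [-97.0, 19.7], [-96.1, -18.8], [-110.7, -15.5]]
p0 [[574.0, -186.5], [575.1, -205.3], [529.4, -208.1], [528.6, -189.4]] [ 551.7 -197.3]
p1 [[577.4, -217.4], [578.2, -237.3], [533.2, -238.9], [532.2, -220.0]] [ 555.3 -228.4]
p2 [[580.2, -249.4], [536.2, -271.3], [535.1, -252.5]] [ 550.5 -257.7]
p3 [[580.0, -281.1], [535.8, -284.5], [537.3, -303.9]] [ 551.  -289.8]
tab3 [[573.3, -290.1], [573.7, -295.9], [544.9, -297.7], [544.5, -288.4]] [ 559.1 -293. ]
tab2 [[572.1, -257.9], [571.6, -263.9], [543.6, -265.6], [542.5, -257.2]] [ 557.4 -261.1]
rim [[583.6, -176.7], [592.9, -307.8], [527.8, -312.7], [518.4, -180.7]] [ 555.7 -244.4]
```

Rack, clamp and plates measure consistently (plates 44 × 18 mm, jaw face at −30.0, stop at ≈45). The gap is ≈75 mm, so three plates, leaving ≈21 mm of stroke. First plate:

```bash
cat >> h.py <<'E'
O=np.array([437.9,-349.5]);EX=np.array([-.0672,-.9977]);RC=np.array([555.8,-244.5]);RX=np.array([.0708,-.9975])
PR=[180,0,94.07];PC=[180,0,86.15]
def st(m):
    s=env.read_state();print(m,round(s["t"],2),s["tcp_pos"].round(1),"F",s["ft_force"].round(1),"gap",round(s["finger_gap"],1),"ff",round(s["finger_force"],1));return s
def cycle(sr,xc):
    p=RC+sr*RX;c=O+xc*EX
    env.move_ptp([*p,125],PR)
    if env.move_linear([*p,55],v=120,until_force=10): st("hit!");return
    env.gripper_close(50);st("grip")
    env.move_linear([*p,150],v=200);st("lift")
    env.move_ptp([*c,150],PC)
    env.move_linear([*c,88],v=200)
    h=env.move_linear([*c,55.5],v=60,until_force=8);s=st(f"down {h}")
    if s["tcp_pos"][2]>60: return
    env.open_gripper();st("open")
    env.move_linear([*c,150],v=250)
E
python3 - <<'E'
from h import *
cycle(-48,34)
f=env.grab_frame("top");p=f["pixels"]
env.move_ptp([554.7,-228.5,125],PR)
g=env.grab_frame("wrist");f=env.grab_frame("top");st("end")
cv2.imwrite("pics/d1.png",np.hstack([cv2.resize(f["pixels"][190:340,230:410],None,fx=2.2,fy=2.2),cv2.resize(g["pixels"],(440,330))]))
E
```

```text
grip 11.63 [ 552.6 -196.7   55.4] F [-2.1  0.3  3.7] gap 27.1 ff 49.1
lift 12.26 [ 551.9 -196.5  148.6] F [-0.3 -0.2 -2. ] gap 26.7 ff 49.5
down True 14.12 [ 435.2 -383.3   56.7] F [-1.1  0.5  4.5] gap 27.3 ff 51.0
open 14.72 [ 435.2 -383.    56.8] F [-0.1  0.1 -0.6] gap 85.6 ff 0.0
end 16.2 [ 554.1 -229.6  125. ] F [ 0.1 -0.9 -0.1] gap 85.2 ff 0.0
```

View pics/d1.png

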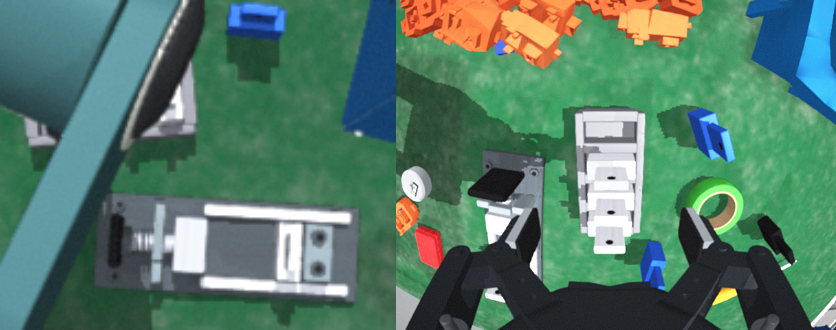

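The first plate stands square against the stop in the channel (left panel, (289,250)), and the rack's first pocket is empty. Now the next two.

Run:
```python
from h import *
cycle(-16,13.5)
cycle(16,-7)
b=O-175*EX
env.move_ptp([*(O-30*EX),170],PC) if 0 else None
env.move_ptp([*b,150],PC)
f=env.grab_frame("top");g=env.grab_frame("side");st("end")
cv2.imwrite("pics/d2.png",np.hstack([cv2.resize(f["pixels"][190:340,230:410],None,fx=2.2,fy=2.2),cv2.resize(g["pixels"][190:300,250:420],(396,256))[:, :].copy() if 0 else cv2.resize(g["pixels"][190:325,250:412],(396,330))]))
```

```text
grip 17.75 [ 554.8 -228.6   55.4] F [-0.9  1.3  4.3] gap 26.7 ff 49.0
lift 18.38 [ 554.3 -228.4  148.7] F [-0.   0.6 -1.5] gap 27.2 ff 49.3
down True 20.09 [ 437.3 -363.    57.1] F [ 3.  -0.9  4.9] gap 26.8 ff 50.2
open 20.69 [ 436.8 -362.6   56.9] F [-0.6 -0.5 -0.6] gap 85.6 ff 0.0
grip 23.2 [ 557.  -260.5   55.3] F [-1.   0.3  4.3] gap 27.1 ff 49.1
lift 23.82 [ 556.5 -260.3  148.6] F [ 0.2  0.4 -1.2] gap 26.8 ff 49.3
down True 25.43 [ 438.6 -342.6   57.1] F [ 2.9 -1.   6.6] gap 26.8 ff 50.4
open 26.03 [ 438.1 -342.2   56.9] F [0.1 0.4 0.3] gap 85.2 ff 0.0
end 27.37 [ 449.6 -175.6  149.5] F [ 0.4 -0.4  0.3] gap 85.7 ff 0.0
```

View pics/d2.png

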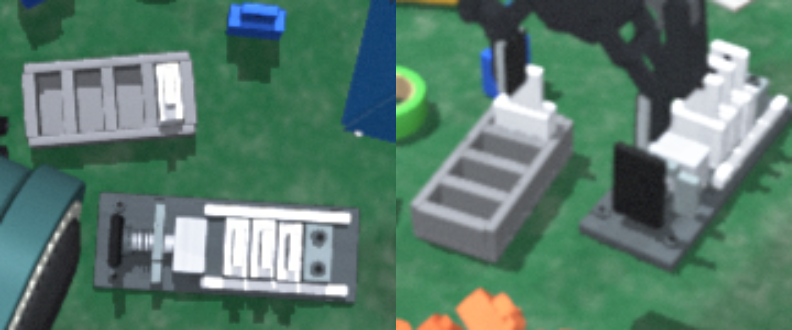

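Three plates stand side by side, and the fourth remains in the rack. Now push the paddle.

Run:
```python
from h import *
env.gripper_close(50)
P=lambda x,z:[*(O+x*EX),z]
env.move_ptp(P(-142,110),PC);env.move_linear(P(-142,43),v=120);st("pre")
h=env.move_linear(P(-75,43),v=25,until_force=28)
s=st(f"push {h}");print("x",(s["tcp_pos"][:2]-O)@EX)
env.wait(1);s=st("hold");print("x",(s["tcp_pos"][:2]-O)@EX)
f=env.grab_frame("top");g=env.grab_frame("side")
cv2.imwrite("pics/d3.png",np.hstack([cv2.resize(f["pixels"][190:340,230:410],None,fx=2.2,fy=2.2),cv2.resize(g["pixels"][190:325,250:412],(396,330))]))
```

```text
pre 29.17 [ 447.9 -207.9   43.9] F [ 0.7 -0.2  0.8] gap 0.2 ff 0.0
push True 31.02 [ 443.9 -258.1   42.8] F [0.9 5.5 3.9] gap -0.3 ff 2.7
x -91.5588831495836
hold 32.02 [ 443.8 -258.    42.5] F [2.  4.6 3.2] gap 0.1 ff 2.4
x -91.67488955547907
```

View pics/d3.png

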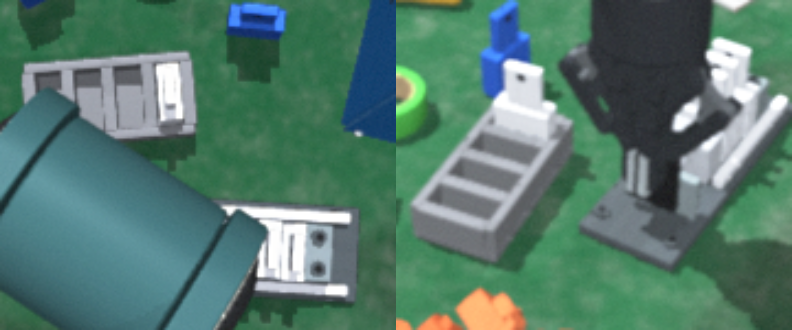

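The stack is closed, but the arm relaxed to only spring force (~5 N) after stopping. I'll advance in small steps to build a steady push.

Run:
```python
from h import *
x=-91.6
for i in range(16):
    x+=.4;env.move_linear([*(O+x*EX),43],v=10);env.wait(.25)
    s=env.read_state();F=-s["ft_force"][:2]@EX;print(round(s["t"],2),round(x,1),round((s["tcp_pos"][:2]-O)@EX,2),round(F,1))
    if F>22: break
env.wait(1);s=st("hold")
```

```text
32.62 -91.2 -91.38 4.9
33.12 -90.8 -91.38 9.2
33.62 -90.4 -91.36 13.6
34.12 -90.0 -91.36 18.3
34.62 -89.6 -91.34 22.6
hold 35.62 [ 443.8 -258.3   42.6] F [ 0.1 22.1  7. ] gap -0.4 ff 11.0
```

Run:
```python
from h import *
env.move_linear([*(O-89.15*EX),43],v=10);env.wait(.8);st("hold")
f=env.grab_frame("top");g=env.grab_frame("side")
cv2.imwrite("pics/d4.png",np.hstack([cv2.resize(f["pixels"][270:340,320:410],(400,311)),cv2.resize(g["pixels"][200:290,330:430],(400,311))]))
```

```text
hold 36.67 [ 443.8 -258.4   42.7] F [-0.7 27.5  8. ] gap -0.1 ff 13.3
```

View pics/d4.png

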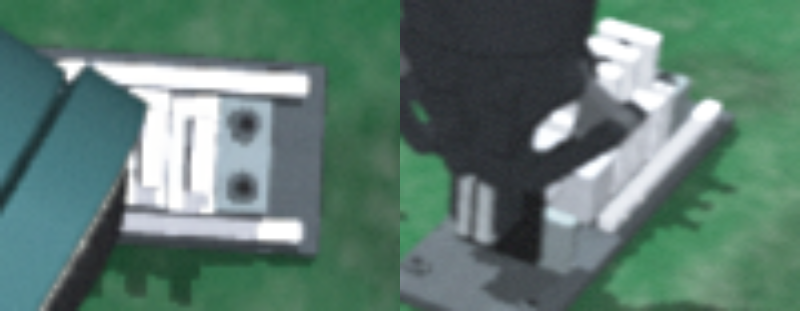

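The plates are upright and tight against the stop (left panel, stop edge x≈216), and the push holds steady at about 27 N.

```bash
python3 -c "
from station import env
print(env.finish_job())"
```

```text
the job is handed in; nothing more can be done
None
```

I put three plates in the clamp and left the fourth in the rack, then handed the job in at about 37 s with the arm holding the paddle at about 27 N and the jaw clamping the stack against the stop.

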